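# Refit the washed gas hob knob and hold it pressed in

## Robot

A 6-joint arm with a two-finger parallel gripper is mounted at the origin on the work surface. World frame = base frame: x ahead of the robot, y to its left, z up, the work surface at z = 0. Lengths are in mm, angles in rad, forces in N, time in s.
With the tool pointing down it reaches from about 275 to 1000 mm from the base axis. Payload 8.4 kg.
Tool frame: the origin (TCP) lies on the centre line of the jaws, within the pads' length; the fingertips stand nose_length ahead of it and the grasp point (between the pads) lies 11 mm behind it (nose_length is the distance from the TCP to the fingertips, in mm); z points along the fingers, y is the line along which they close (so a half turn about z gives the same grasp; the last joint's range is limited). The gripper opens to 85 mm and grips with 20 to 120 N. Pads are 22 mm wide; open, the fingers measure 114 mm over their backs; the gripper's body (76 mm by 85 mm) begins 54 mm behind the grasp point. The pads swing forward as they close: fully open they stand 13 mm farther back than shut.
Start: joints at [-1.159, 0.353, 1.633, -0, 1.155, -0.002], TCP at [251.306, -572.253, 239.281] pointing down, gripper open.
Joint ranges: [-2.63, 2.63], [-0.92, 2.1], [0.06, 2.66], [-1.3, 4.44], [0, 2.69], [-3.02, 3.02]. Speed limits (rad/s): [2.22, 2.22, 2.79, 3.14, 3.14, 3.14].

## Interface

Orientations are given as a 3x3 rotation matrix whose columns are the frame's x, y, z axes.
In Python, from station import observe, snapshot, close_job, nose_length gives the robot as it stands.
- The arm moves only by the tool send_rows, never from a script. Its argument "series" is a list of rows, each an object of numbers: "dx", "dy", "dz": the shift along the tool's x, y, z in mm; "roll": the turn about the tool's z in degrees. In form: [{"dx": .., "dy": .., "dz": .., "roll": ..}, ...]. A call has 1 to 20 rows; each row shifts and turns the commanded pose from where the row before left it, along the tool's axes as they then stand; what a row does not reach is not made up. A row lasts 1/12 s, in which the tool goes at most 41.7 mm and 7.16 degrees, less where a joint would pass 70% of its speed; a pose out of reach is approached as far as the arm can. A call with a gripper value outside its range is refused whole. "jaw" is the finger opening in mm, from 0 to 85.4, set as the call begins (left out, the last holds). The fingers move at their own pace and stop on an object; "force" is the grip in N (left out, the last holds). Time passes only in rows, so rows that do not move let the fingers close. It gives the time, the measured TCP pose, the force, the opening and the grip force at its end, in the units of the state.
- observe(): the state, without advancing time (a new reading comes with each control period).
- snapshot(name): name is "scene" or "top"; returns a dict with "color" (400x640x3 uint8, red, green, blue), "z_map" (400x640 float32, mm along the optical axis (not along the pixel's ray), 0 where there is no reading), "fx", "fy", "cx", "cy" (pixels), "R" (3x3) and "t" (3): a world point X has camera coordinates R X + t. Camera axes: x right, y down, z forward; pixel columns grow to the right and rows downward; lengths in mm; the calibration is good to about 2 mm. A picture is of the moment at which its call begins.
- close_job(): hands the job in; it is judged then, once.
The state is a dict: "time": time; "qpos": joint angles; "joint_vel": joint speeds; "effort": joint torques, N m; "position": TCP position; "ee_rot": TCP orientation; "ft_force": force on the tool from outside, world axes, zero at the start; "wrist_torque": the same for the moment, N m; "gripper_width": finger opening in mm; "finger_force": force on a finger pad.
Only numpy, scipy, OpenCV 4.12 (cv2) and the standard library are available. Lean on these libraries where they do the work, as an engineer would, in place of code of your own. Each camera call takes 0.05 s, during which the arm holds its last target. There are 200 camera calls.

## Task

The knob of one of the hob's two burners is off for washing and lies on the sheet pan among other cleaned parts: it is the bar-shaped pointer knob, not the round fluted one. Put it back on the bare valve shaft: turn it so that its D-shaped bore matches the flat of the shaft and push it fully home, then press it in against the valve spring as far as it goes and keep it pressed, as you do until a flame safety catches. Finish while still gripping the knob and holding it down, and leave the other things where they are.

Things in the scene. Friction and masses are not known exactly. Their poses are not given: they have to be found in the camera images.
- knob: The loose black cast pointer knob, about 120 g, lying bore down on the pan. Round skirt 46 mm wide, 16 mm high; on top a grip bar 14 mm thick, 16 to 38 mm above the underside, along the knob's x: flat sides from x = -21 to +14 mm, then narrowing to a pointer nose at +26 mm, white index line on the nose's side. Origin: centre of the underside; +x to the nose, z up.
- bore_end (a point): Centre of the closed end of the D-shaped bore in the knob's underside, 16 mm above the knob's origin; axes as the knob's. The bore is 13.2 mm across, 16 mm deep, its flat 1.7 mm from the axis on the nose's side (+x): the nose must point the way the shaft's flat faces.
- nose (a point): The blunt tip of the knob's pointer nose, 26 mm from its axis, 23 mm above its underside.
- shaft_tip (a point): Top centre of the bare valve shaft: upright steel D-shaft, 12 mm diameter, one flat 1.2 mm from the axis, 1.5 mm high bevel at the top. x points out of the flat, z up. Unpressed it stands 24 mm above the hob's panel, 104 mm above the table. Knob home: the bore's end rests on the tip, skirt 8 mm above the panel. It slips on freely if matched within about 0.6 mm and 0.1 rad.
- stem (a joint): How far the bare shaft is pressed in: 0 as it stands, 0.005 m at its stop. A spring pushes it back up: 6 N to start it, 10 N at the stop.
- valve_turn (a joint): Angle of the bare shaft about its axis: at 0 the flat faces the hob's back, growing anticlockwise seen from above. It is stiff (0.15 N m) and stays as left.
- hob: Two-burner countertop gas hob, 340 mm deep (x), 480 mm wide (y), fixed; origin mid-underside on the table, control strip at the front (-x). Panel 80 mm above the table. The valves are in the strip at x = -125, y = -100 and +100 mm; which is bare varies. Black pan supports begin 63 mm behind the valves' line and reach 118 mm above the table.
- fitted_knob: The other burner's knob, of the same kind, still on its valve, fixed; origin on the panel under its centre, its top 46 mm above the panel.
- pan: Shallow aluminium sheet pan, 330 mm (x) by 240 mm (y), fixed; floor 2 mm thick, rim 17 mm high over its rolled edge. Origin mid-underside, on the table. Pointer knob, oven knob, burner head and burner cap lie on it in four places 160 mm apart along x and 110 mm along y; which is where varies.
- oven_knob: Bystander on the pan: round fluted black oven knob, 58 mm skirt, 29 mm high. Origin under its centre.
- burner_head: Bystander on the pan: aluminium burner head, a ring 72 mm across and 17 mm high. Origin under its centre.
- burner_cap: Bystander on the pan: black enamelled burner cap, a disc 62 mm across and 8 mm high. Origin under its centre.
- squeeze_bottle: Bystander left of the hob: sauce squeeze bottle, 58 mm across, 193 mm high. Origin under its centre.
- spice_jar: Bystander on the table in front of the hob: spice jar, 52 mm across, 100 mm high. Origin under its centre.
- steel_bowl: Bystander right of the pan: steel bowl, 110 mm across, 50 mm high. Origin under its centre.
- spatula: Bystander right of the pan: spatula lying along its x axis, 200 mm long, handle towards the robot, under 40 mm high.
Things that resemble listed ones, but are neither listed nor needed, are in the scene too. What is shaped like the knob but orange or pink is not meant.

How it is judged:
By the outcome, as a careful person would: the job done as asked, in the order asked, and still so for the second after the job is handed in, while the arm keeps its last pose, push and grip.
It also fails if it takes over 48 s, if anything falls off the work surface, if the arm or the gripper's body presses on something with over 40 N, if the wrist force passes 120 N, or if a joint passes its speed limit or range.

## Working session

There is one attempt and no reset: what is moved stays moved. The work goes in short steps, Python scripts to look and compute and a tool call to move; the robot and the scene stay as the last step left them, time stands still between calls to the robot, and variables do not carry over. Pictures are saved under pics/ and viewed, at most 10 in all, crops included, and the job is handed in when it is done.

Besides the shell and the picture viewer there is one more tool, called after "Emit:" as name([rows], argument=value, ...), one row to a line, values as JSON. send_rows: Moves the arm, as the interface text tells. Its arguments: {"type":"object","properties":{"series":{"type":"array"},"jaw":{"type":"number"},"force":{"type":"number"}},"required":["series"]}

```bash
mkdir -p pics; cat > h.py <<'E'
import numpy as np, cv2
from station import observe, snapshot, close_job, nose_length
def take(name,tag):
    s=snapshot(name); np.savez(f'{tag}.npz',**s); cv2.imwrite(f'pics/{tag}.png',cv2.cvtColor(s['color'],cv2.COLOR_RGB2BGR)); return s
def cloud(s):
    v,u=np.mgrid[0:400,0:640]; z=s['z_map'].astype(float)
    P=np.stack([(u-s['cx'])/s['fx']*z,(v-s['cy'])/s['fy']*z,z],-1)
    return (P-np.array(s['t']))@np.array(s['R'])
def onplane(s,u,v,h):
    R=np.array(s['R']);c=-R.T@np.array(s['t']);d=R.T@np.array([(u-s['cx'])/s['fx'],(v-s['cy'])/s['fy'],1])
    return c+d*(h-c[2])/d[2]
def proj(s,X):
    p=np.array(s['R'])@np.array(X)+np.array(s['t']);return s['fx']*p[0]/p[2]+s['cx'],s['fy']*p[1]/p[2]+s['cy']
E
python3 - <<'E'
from h import *
for n in('top','scene'):
    s=take(n,n+'0');print(n,-np.array(s['R']).T@s['t'],s['fx'])
o=observe();print(o,nose_length)
E
```

```text
top [ 378.52429271   38.5527595  1435.22402173] 365.4767345259244
scene [1184.42530786 -753.44538837 1015.6594828 ] 439.7984500329029
{'time': 0.1, 'qpos': array([-1.15942224e+00,  3.53615887e-01,  1.63404192e+00,  2.72276251e-05,
        1.15522025e+00, -2.41678002e-03]), 'joint_vel': array([-0.001053  , -0.00212921, -0.00267081, -0.00093366,  0.00047032,
        0.00159638]), 'effort': array([-2.27887685e-03, -6.06357694e+01, -3.42819393e+01, -1.43764182e-04,
        3.84537314e-03, -3.44415866e-06]), 'position': array([ 251.1337321, -571.8717379,  238.6212811]), 'ee_rot': array([[ 9.15607595e-01,  4.02072743e-01, -4.91162723e-04],
       [ 4.02073042e-01, -9.15606825e-01,  1.18812923e-03],
       [ 2.80024368e-05, -1.28534343e-03, -9.99999174e-01]]), 'ft_force': array([ 0.32618075, -0.79631902, -0.04951489]), 'wrist_torque': array([ 0.03331777, -0.07410757,  0.01610036]), 'finger_force': 0.0, 'gripper_width': 85.8211501979732} 8.0
```

View pics/top0.png

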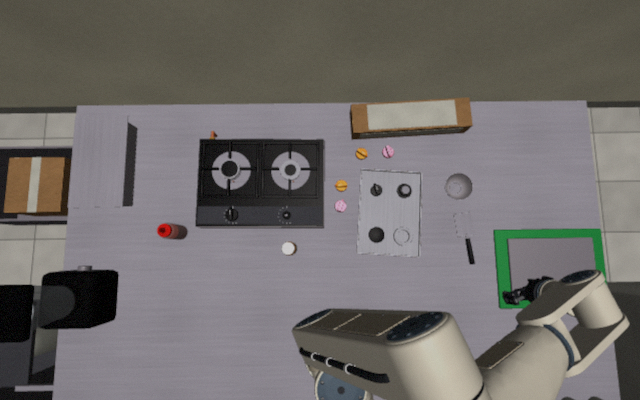

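View pics/scene0.png

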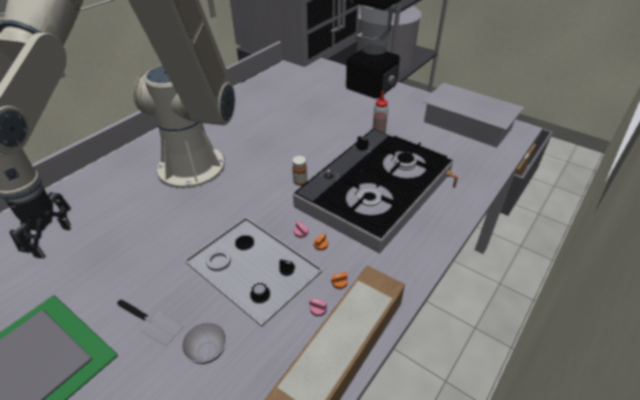

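The top view shows the pointer knob at about (376,189) on the pan and the bare shaft at about (286,215). In the scene view they are at (287,267) and (329,175). Next I'll enlarge both.

```bash
python3 - <<'E'
from h import *
t=cv2.imread('pics/top0.png');s=cv2.imread('pics/scene0.png')
def crop(im,u,v,r):return cv2.resize(im[v-r:v+r,u-r:u+r],(390,290*390//390+100),interpolation=cv2.INTER_CUBIC)[:390]
r=15
A=[cv2.resize(im[v-r:v+r,u-r-5:u+r+5],(400,300),interpolation=cv2.INTER_CUBIC) for im,u,v in((t,376,189),(t,286,215),(s,287,267),(s,329,175))]
cv2.imwrite('pics/c1.png',np.vstack([np.hstack(A[:2]),np.hstack(A[2:])]))
S=np.load('top0.npz');P=cloud(S);np.set_printoptions(precision=0,suppress=True,linewidth=200)
print(P[180:199,366:388,2]);print(P[205:226,276:297,2])
Q=np.load('scene0.npz');C=cloud(Q)
for n,(u,v),h in(('knob',(376,189),30),('shaft',(286,215),104)):
    X=onplane(S,u,v,h);print(n,X,proj(Q,X))
E
```

```text
[[   4.    9.    4.    7.    5.   -3.    1.   -2.    4.   -0.   -0.    5.    1.    5.    6.    4.    7.    1.    4.   -0.    6.    6.]
 [   0.    0.    6.    1.    3.    4.   -1.   -1.    5.   -2.    5.    1.    4.    8.    6.   10.   -0.    0.    3.    3.    3.    0.]
 [   2.    2.   -2.    2.    5.    4.    7.    4.    1.    1.    5.    1.    3.    6.    8.    2.    2.    5.    3.   -2.   -1.   -0.]
 [   1.    8.    2.    3.    7.    6.    4.    0.   -3.    4.    3.    5.   -5.   -0.    2.    3.    2.   -1.    6.    7.    1.    0.]
 [   4.   -2.    3.    4.    3.    4.    4.   31.   38.   37.    5.    3.    5.   -1.    8.    3.    4.    1.    7.    2.    4.    1.]
 [   0.    2.    4.    2.    0.    6.    2.   32.   38. 1435.   34.   16.   18.    7.   -1.    3.    6.   -1.    5.    1.    2.    3.]
 [  -5.    6.   -1.    3.    3.    4.   16.   29.   37.   40.   37.   42.   21.   23.   -3.    2.    8.    6.    4.    1.    4.    4.]
 [   1.    6.    0.    3.   -2.   21.   20.   30.   34.   40.   38.   37.   21.   18.   12.    5.   -3.    5.    5.    3.    8.    3.]
 [   4.    4.   -4. 
[... 3650 characters left out ...]
.   82.]
 [  81.   80.   87.   83.   82.   79.   80.   82.   84.   86.   78.   82.   81.   78.   81.   78.   81.   79.   78.   82.   80.]
 [  84.   83.   83.   81.   78.   84.   85.   78.   82.   80.   78.   81.   75.   79.   76.   83.   86.   83.   88.   83.   81.]
 [  84.   78.   78.   84.   78.   80.   77.   82.   78.   86.   80.   80. 1435.   79.   82.   81.   83.   83.   82.   80.   79.]
 [  87.   83.   79.   78.   76.   80.   84.   81.   82.   81.   82.   81.   77.   81.   84.   77.   86.   78.   82.   83.   79.]]
knob [ 613. -164.   30.] (np.float64(286.5011432397545), np.float64(263.6556811748836))
shaft [508. 178. 104.] (np.float64(327.5756295902915), np.float64(170.43878102176353))
```

View pics/c1.png

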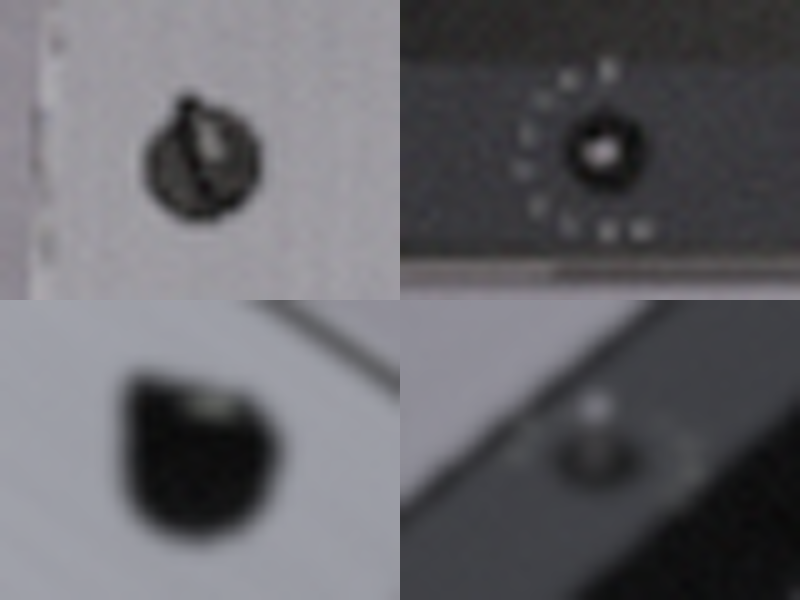

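The knob's nose points up-left, which is about 16° from +x towards +y. The bare shaft's bright spot sits slightly towards the front of its collar. I'll average several frames and fit a model to get sub-pixel values.

```bash
cat > fit.py <<'E'
from h import *
from scipy.optimize import least_squares
def dpoly(r,f):
    a0=np.arccos(f/r);a=np.linspace(a0,2*np.pi-a0,40);return np.c_[r*np.cos(a),r*np.sin(a)]
circ=lambda r:np.c_[r*np.cos(np.linspace(0,6.28,60)),r*np.sin(np.linspace(0,6.28,60))]
bar=np.array([[-21,-7],[14,-7],[26,-2.5],[26,2.5],[14,7],[-21,7]],float)
K=16
def world(poly,x,y,th,z):
    c,s=np.cos(th),np.sin(th);return np.c_[x+c*poly[:,0]-s*poly[:,1],y+s*poly[:,0]+c*poly[:,1],np.full(len(poly),z)]
def mask(S,W,box,hull=False):
    u0,v0,n=box;p=np.array([proj(S,X) for X in W]);p=(p-[u0-.5,v0-.5])*K
    p=np.round(p*16).astype(np.int32)
    if hull:p=cv2.convexHull(p)
    m=np.zeros((n*K,n*K),np.float32);cv2.fillPoly(m,[p.reshape(-1,1,2)],1,shift=4);return m
def blur(m,sig):
    m=cv2.GaussianBlur(m,(0,0),max(sig,.1)*K);n=m.shape[0]//K;return m.reshape(n,K,n,K).mean((1,3))
def solve(S,img,layers,p0,box):
    "layers(p)->list of masks painted in order; intensities by linear LSQ; p=(x,y,th,sig)"
    u0,v0,n=box;I=img[v0:v0+n,u0:u0+n].astype(float).ravel()
    def res(p):
        ms=layers(p);L=[np.ones_like(ms[0])]
        for m in ms:
            L=[l*(1-m) for l in L]+[m]
        A=np.stack([blur(l,p[3]).ravel() for l in L],1)
        c=np.linalg.lstsq(A,I,rcond=None)[0];res.c=c;return A@c-I
    best=least_squares(res,p0,diff_step=None,method='trf',x_scale=[1,1,.2,.3],jac=lambda p:np.stack([(res(p+d)-res(p-d))/(2*d.sum()) for d in np.diag([.3,.3,.05,.05])],1))
    res(best.x);return best,res.c
E
python3 - <<'E'
from fit import *
for n in('top','scene'):
    L=[snapshot(n) for _ in range(8)];S={k:L[0][k] for k in L[0]}
    S['color']=np.mean([l['color'] for l in L],0)
    d=np.array([l['z_map'] for l in L],float);d[d==0]=np.nan;S['z_map']=np.nanmedian(d,0);print(n,np.std([l['color'][100,300] for l in L],0))
    np.savez(n+'A.npz',**S)
for n,bs,bk in(('top',(279,208,15),(365,178,22)),('scene',(320,162,19),(274,252,28))):
    S=dict(np.load(n+'A.npz'));g=S['color'].mean(2)
    def lay(p):
        x,y,th,s=p;side=np.r_[world(dpoly(6,1.2),x,y,th,80),world(dpoly(6,1.2),x,y,th,104)]
        return [mask(S,world(circ(lay.rc),x,y,0,80),bs),mask(S,side,bs,True),mask(S,world(dpoly(6,1.2),x,y,th,104),bs)]
    for lay.rc in(10,12,14):
      for th in np.arange(-3,3.1,1):
        b,c=solve(S,g,lay,[508,178,th,.6],bs);print(n,lay.rc,th,b.x.round(2),round(b.cost,1),c.round())
    def kl(p):
        x,y,th,s=p
        return [mask(S,np.r_[world(circ(23),x,y,0,2),world(circ(23),x,y,0,18)],bk,True),mask(S,np.r_[world(bar,x,y,th,18),world(bar,x,y,th,40)],bk,True),mask(S,world(bar,x,y,th,40),bk)]
    b,c=solve(S,g,kl,[612,-164,.28,.6],bk);print('KNOB',n,b.x.round(3),round(b.cost,1),c.round())
E
```

```text
Still running in the background as job /tmp/bash_jobs.1000/8b1f1e4266bf (pid 509). You'll get a notice when it ends.
```

```bash
cat /tmp/bash_jobs.1000/8b1f1e4266bf/std*; nproc
```

```text
4
```

Emit:
send_rows([
  {"dx":15,"dy":-7},
  {"dx":30,"dy":-14},
  {"dx":30,"dy":-14},
  {"dx":30,"dy":-14},
  {"dx":30,"dy":-14},
  {"dx":30,"dy":-14},
  {"dx":30,"dy":-14},
  {"dx":30,"dy":-14},
  {"dx":30,"dy":-14},
  {"dx":30,"dy":-14},
  {"dx":30,"dy":-14},
  {"dx":30,"dy":-14},
  {"dx":30,"dy":-14},
  {"dx":30,"dy":-14},
  {"dx":30,"dy":-14,"dz":10},
  {"dx":30,"dy":-14,"dz":30},
  {"dx":26.3,"dy":-11.2,"dz":30},
  {"roll":3.85,"dz":30},
  {"roll":3.85,"dz":25},
  {},
], jaw=52, force=30)

```text
schema error: expected keys dx, dy, dz, roll
```

```bash
python3 - <<'E'
from h import *
o=observe();print(o['time'],o['position'],np.arctan2(o['ee_rot'][1,0],o['ee_rot'][0,0]),o['gripper_width'],o['ft_force'],o['ee_rot'][:,2])
for n,(u,v) in(('top',(376,189)),('scene',(287,262))):
    take(n,n+'1')
a=cv2.imread('pics/top1.png')[159:219,336:416];b=cv2.imread('pics/scene1.png')[222:282,247:327]
cv2.imwrite('pics/c2.png',np.hstack([cv2.resize(x,(400,300),interpolation=cv2.INTER_CUBIC) for x in(a,b)]))
E
```

```text
0.9 [ 251.31304318 -572.24329473  239.2722926 ] 0.41382080804554605 85.39916957270816 [-0.34021441 -1.04715598  0.37829215] [ 4.48302959e-08  3.66392267e-05 -9.99999999e-01]
```

View pics/c2.png

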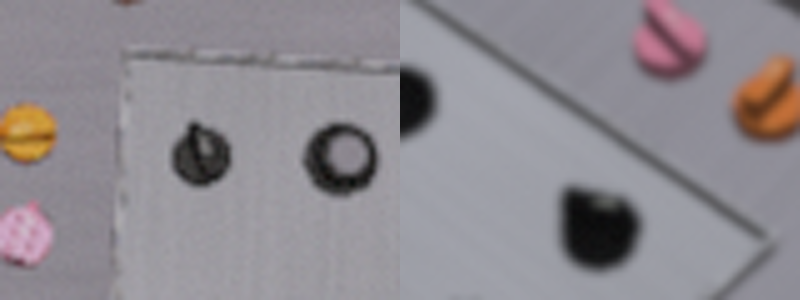

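The call was refused because every row needs all four keys, so the arm hasn't moved. The picture is unchanged: the knob is still at top (376,190). I'll resend with full rows.

Emit:
send_rows([
  {"dx":15,"dy":-7,"dz":0,"roll":0},
  {"dx":30,"dy":-14,"dz":0,"roll":0},
  {"dx":30,"dy":-14,"dz":0,"roll":0},
  {"dx":30,"dy":-14,"dz":0,"roll":0},
  {"dx":30,"dy":-14,"dz":0,"roll":0},
  {"dx":30,"dy":-14,"dz":0,"roll":0},
  {"dx":30,"dy":-14,"dz":0,"roll":0},
  {"dx":30,"dy":-14,"dz":0,"roll":0},
  {"dx":30,"dy":-14,"dz":0,"roll":0},
  {"dx":30,"dy":-14,"dz":0,"roll":0},
  {"dx":30,"dy":-14,"dz":0,"roll":0},
  {"dx":30,"dy":-14,"dz":0,"roll":0},
  {"dx":30,"dy":-14,"dz":0,"roll":0},
  {"dx":30,"dy":-14,"dz":0,"roll":0},
  {"dx":30,"dy":-14,"dz":10,"roll":0},
  {"dx":30,"dy":-14,"dz":30,"roll":0},
  {"dx":26.3,"dy":-11.2,"dz":30,"roll":0},
  {"dx":0,"dy":0,"dz":30,"roll":3.85},
  {"dx":0,"dy":0,"dz":25,"roll":3.85},
  {"dx":0,"dy":0,"dz":0,"roll":0},
], jaw=52, force=30)

```text
time: 2.67
position: [604.8, -165.1, 111.1]
ee_rot: [[0.962, 0.274, -0.008], [0.274, -0.962, 0.002], [-0.007, -0.005, -1.0]]
ft_force: [-1.8, 1.0, 0.0]
gripper_width: 51.9
finger_force: 0.0
```

```bash
python3 - <<'E'
from h import *
o=observe();print(o['time'],o['position'],np.arctan2(o['ee_rot'][1,0],o['ee_rot'][0,0]),o['gripper_width'],o['ft_force'])
take('scene','scene1')
b=cv2.imread('pics/scene1.png')[192:292,227:347]
cv2.imwrite('pics/c3.png',cv2.resize(b,(720,600),interpolation=cv2.INTER_CUBIC))
E
```

```text
2.6667 [ 604.75379977 -165.0806998   111.13075114] 0.2778135933833089 51.946539109635715 [-1.7760769   0.96266147  0.01346122]
```

View pics/c3.png

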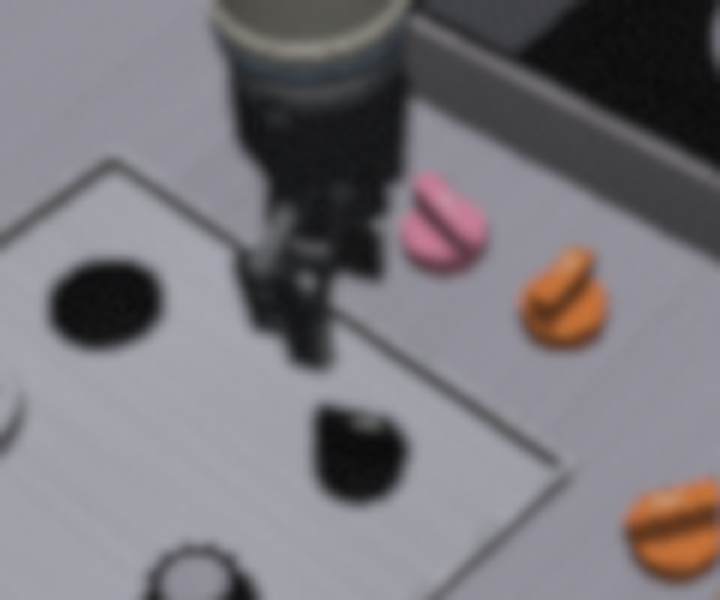

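The open gripper is above the knob, with a finger at crop (310,360) and the knob at (360,450). Descending and gripping.

Emit:
send_rows([
  {"dx":0,"dy":0,"dz":20,"roll":0},
  {"dx":0,"dy":0,"dz":20,"roll":0},
  {"dx":0,"dy":0,"dz":20,"roll":0},
  {"dx":0,"dy":0,"dz":12,"roll":0},
  {"dx":0,"dy":0,"dz":8,"roll":0},
  {"dx":0,"dy":0,"dz":4,"roll":0},
  {"dx":0,"dy":0,"dz":0,"roll":0},
  {"dx":0,"dy":0,"dz":0,"roll":0},
])

```text
time: 3.38
position: [608.5, -167.7, 33.3]
ee_rot: [[0.961, 0.276, 0.001], [0.276, -0.961, -0.0], [0.001, 0.001, -1.0]]
ft_force: [-0.5, 0.5, 0.5]
gripper_width: 52.3
finger_force: 0.0
```

Emit:
send_rows([
  {"dx":0,"dy":0,"dz":0,"roll":0},
  {"dx":0,"dy":0,"dz":0,"roll":0},
  {"dx":0,"dy":0,"dz":0,"roll":0},
  {"dx":0,"dy":0,"dz":0,"roll":0},
  {"dx":0,"dy":0,"dz":0,"roll":0},
  {"dx":0,"dy":0,"dz":0,"roll":0},
  {"dx":0,"dy":0,"dz":0,"roll":0},
  {"dx":0,"dy":0,"dz":0,"roll":0},
], jaw=5, force=60)

```text
time: 4.05
position: [608.5, -167.6, 33.1]
ee_rot: [[0.961, 0.276, 0.001], [0.276, -0.961, -0.0], [0.001, 0.001, -1.0]]
ft_force: [-1.1, 0.8, 6.6]
gripper_width: 12.5
finger_force: 60.2
```

Emit:
send_rows([
  {"dx":0,"dy":0,"dz":-10,"roll":0},
  {"dx":0,"dy":0,"dz":-25,"roll":0},
  {"dx":0,"dy":0,"dz":-30,"roll":0},
  {"dx":0,"dy":0,"dz":-30,"roll":0},
  {"dx":0,"dy":-5,"dz":-30,"roll":0},
  {"dx":0,"dy":-15,"dz":-25,"roll":0},
  {"dx":0,"dy":-30,"dz":0,"roll":0},
  {"dx":0,"dy":-30,"dz":0,"roll":0},
  {"dx":0,"dy":-30,"dz":0,"roll":0},
  {"dx":0,"dy":-30,"dz":0,"roll":0},
  {"dx":0,"dy":-30,"dz":0,"roll":0},
  {"dx":0,"dy":-30,"dz":0,"roll":0},
  {"dx":0,"dy":-30,"dz":0,"roll":0},
  {"dx":0,"dy":-30,"dz":0,"roll":0},
  {"dx":0,"dy":-30,"dz":0,"roll":0},
  {"dx":0,"dy":-30,"dz":0,"roll":0},
  {"dx":0,"dy":-25,"dz":0,"roll":0},
  {"dx":-1.7,"dy":-15,"dz":0,"roll":0},
  {"dx":0,"dy":0,"dz":0,"roll":-5.8},
  {"dx":0,"dy":0,"dz":0,"roll":-6},
])

```text
time: 5.72
position: [506.3, 179.2, 182.7]
ee_rot: [[0.882, 0.472, -0.0], [0.472, -0.882, -0.0], [-0.0, -0.0, -1.0]]
ft_force: [0.1, -0.2, -0.8]
gripper_width: 12.2
finger_force: 59.3
```

Emit:
send_rows([
  {"dx":0,"dy":0,"dz":10,"roll":-6},
  {"dx":0,"dy":0,"dz":10,"roll":0},
  {"dx":0,"dy":0,"dz":8,"roll":0},
  {"dx":0,"dy":0,"dz":4,"roll":0},
  {"dx":0,"dy":0,"dz":0,"roll":0},
  {"dx":0,"dy":0,"dz":0,"roll":0},
])

```text
time: 6.22
position: [506.8, 177.9, 150.0]
ee_rot: [[0.832, 0.555, -0.001], [0.555, -0.832, -0.0], [-0.001, -0.0, -1.0]]
ft_force: [0.3, -0.1, -0.9]
gripper_width: 12.3
finger_force: 59.3
```

```bash
python3 - <<'E'
from fit import *
o=observe();print(o['time'],o['position'],np.arctan2(o['ee_rot'][1,0],o['ee_rot'][0,0]),o['gripper_width'],o['ft_force'],o['ee_rot'][:,2])
L=[snapshot('scene') for _ in range(4)];S={k:L[0][k] for k in L[0]};S['color']=np.mean([l['color'] for l in L],0);np.savez('sceneB.npz',**S)
b=cv2.cvtColor(S['color'].astype(np.uint8),cv2.COLOR_RGB2BGR)[145:195,299:359]
cv2.imwrite('pics/c4.png',cv2.resize(b,(720,600),interpolation=cv2.INTER_CUBIC))
print(proj(S,[510,181.6,104]))
E
```

```text
6.2167 [506.80626512 177.93580488 150.02751053] 0.5883281675754168 12.26437808322895 [ 0.25103873 -0.14271009 -0.91159695] [-8.54209687e-04 -2.96561056e-04 -9.99999591e-01]
(np.float64(328.6455245557336), np.float64(170.20312001013767))
```

View pics/c4.png

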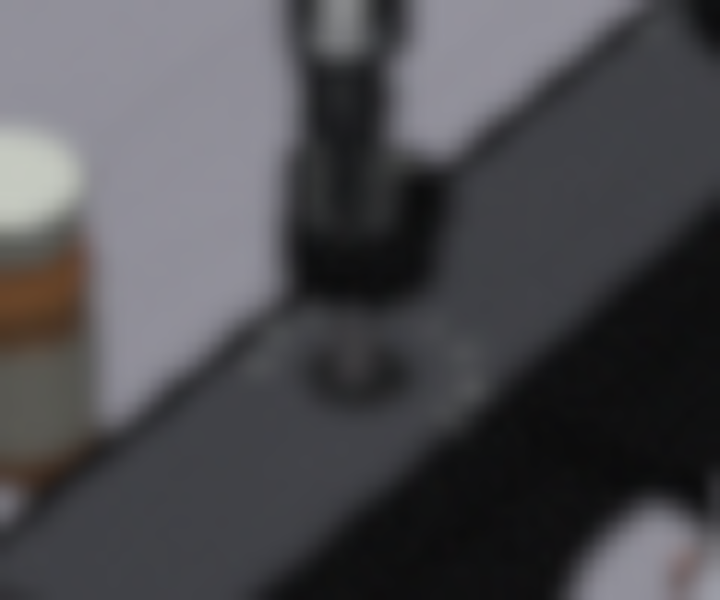

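Knob skirt spans crop columns 290–442, so its centre is about u=329.0. The shaft collar is centred at about (355,370), u≈328.1–328.5. The knob is slightly to the right of the shaft.

```bash
python3 - <<'E'
from fit import *
S=dict(np.load('sceneB.npz'));print(S['R'].round(3))
g=S['color'].mean(2)
for d in(0,3.6,6):print(d,proj(S,[506.8+.832*d,177.9+.555*d,127]))
for z in(80,104):print(proj(S,[510,181.6,z]))
np.set_printoptions(linewidth=200)
print(g[162:181,320:338].round().astype(int))
E
```

```text
[[ 0.8    0.601 -0.006]
 [ 0.401 -0.542 -0.739]
 [-0.447  0.588 -0.674]]
0 (np.float64(327.2453243710544), np.float64(164.9187766235931))
3.6 (np.float64(328.3368724936545), np.float64(164.9507073720343))
6 (np.float64(329.0647088155352), np.float64(164.97199856205987))
(np.float64(328.59868386523215), np.float64(175.8035490266758))
(np.float64(328.6455245557336), np.float64(170.20312001013767))
[[142 127  95  59  46  48  40  32  33  40  45  40  26  16  15  25  42  56]
 [141 123  88  52  39  42  38  34  34  39  42  36  23  15  18  28  45  59]
 [141 121  84  46  29  30  30  29  30  32  32  26  19  16  19  34  51  62]
 [142 121  83  43  22  22  21  23  23  22  22  18  17  17  23  39  54  64]
 [142 122  84  44  20  16  18  17  16  17  17  17  16  16  25  41  57  64]
 [141 123  88  48  22  15  16  15  16  15  16  16  16  17  27  44  58  65]
 [139 122  89  51  23  16  14  13  15  15  16  14  18  23  36  50  61  65]
 [130 110  79  48  31  28  22  21  22  19  18  23  29  37  48  57  64  66]
 [111  88  64  50  49  48  42  39  39  35  33  39  45  53  61  65  67  67]
 [ 82  69  63  62  65  64  58  55  55  51  50  55  60  65  68  71  69  67]
 [ 64  70  74  71  69  67  62  60  62  59  58  61  65  68  73  74  71  70]
 [ 63  74  77  71  66  62  59  60  63  60  56  57  62  67  70  72  74  75]
 [ 73  76  74  67  60  52  50  57  61  56  47  47  54  62  67  70  75  80]
 [ 79  78  71  63  54  44  44  53  59  53  42  38  45  56  64  69  73  77]
 [ 75  73  69  63  53  43  41  48  52  46  37  34  42  54  64  69  72  78]
 [ 69  69  68  65  58  47  42  42  43  40  38  41  48  58  66  70  74  80]
 [ 68  68  68  67  63  56  51  47  46  45  47  52  58  64  69  72  73  71]
 [ 68  68  68  68  67  65  61  59  57  58  59  63  66  68  69  72  70  59]
 [ 68  68  68  68  68  68  68  67  67  66  67  68  68  67  65  62  57  46]]
```

Emit:
send_rows([
  {"dx":-0.8,"dy":0,"dz":5,"roll":0},
  {"dx":0,"dy":0,"dz":5,"roll":0},
  {"dx":0,"dy":0,"dz":2,"roll":0},
  {"dx":0,"dy":0,"dz":0,"roll":0},
  {"dx":0,"dy":0,"dz":0,"roll":0},
])

```text
time: 6.83
position: [506.2, 177.6, 138.0]
ee_rot: [[0.831, 0.556, -0.001], [0.556, -0.831, -0.0], [-0.001, -0.0, -1.0]]
ft_force: [1.3, -0.8, -0.9]
gripper_width: 12.6
finger_force: 59.3
```

Emit:
send_rows([
  {"dx":0,"dy":0,"dz":1,"roll":0},
  {"dx":0,"dy":0,"dz":1,"roll":0},
  {"dx":0,"dy":0,"dz":1,"roll":0},
  {"dx":0,"dy":0,"dz":0,"roll":0},
])

```text
time: 7.17
position: [506.3, 177.7, 135.2]
ee_rot: [[0.831, 0.556, -0.0], [0.556, -0.831, 0.0], [-0.0, -0.0, -1.0]]
ft_force: [-0.2, 0.2, -2.7]
gripper_width: 12.2
finger_force: 59.3
```

Emit:
send_rows([
  {"dx":0,"dy":0,"dz":0.7,"roll":0},
  {"dx":0,"dy":0,"dz":0,"roll":0},
])

```text
time: 7.33
position: [506.4, 177.7, 134.8]
ee_rot: [[0.831, 0.556, 0.0], [0.556, -0.831, 0.0], [0.0, 0.0, -1.0]]
ft_force: [-1.3, -1.1, 1.2]
gripper_width: 12.2
finger_force: 59.7
```

Emit:
send_rows([
  {"dx":0,"dy":0,"dz":0.5,"roll":0},
  {"dx":0,"dy":0,"dz":0,"roll":0},
])

```text
time: 7.5
position: [506.5, 177.7, 134.4]
ee_rot: [[0.831, 0.556, 0.0], [0.556, -0.831, 0.0], [0.0, 0.0, -1.0]]
ft_force: [-0.5, -0.5, 3.9]
gripper_width: 12.3
finger_force: 60.0
```

Emit:
send_rows([
  {"dx":0,"dy":0,"dz":0.5,"roll":0},
  {"dx":0,"dy":0,"dz":0,"roll":0},
])

```text
time: 7.67
position: [506.5, 177.7, 133.8]
ee_rot: [[0.831, 0.556, 0.0], [0.556, -0.831, 0.0], [0.0, 0.0, -1.0]]
ft_force: [-0.8, 0.1, 4.8]
gripper_width: 12.0
finger_force: 60.1
```

```bash
python3 - <<'E'
from h import *
for i in range(3):
    o=observe();print(o['position'].round(2),o['ft_force'].round(2),o['wrist_torque'].round(3))
    T=o['wrist_torque'];F=o['ft_force']; p=np.array([-T[1],T[0]])/(F[2]+.9);R=o['ee_rot'][:2,:2];print('contact tool xy mm',(R.T@p*1000).round(1)); snapshot('top')
E
```

```text
[506.49 177.73 133.83] [-0.8   0.14  4.83] [-0.017  0.209  0.029]
contact tool xy mm [-31.9 -17.8]
[506.49 177.73 133.79] [-0.2  -0.19  3.99] [0.014 0.221 0.061]
contact tool xy mm [-35.9 -27.5]
[506.44 177.72 133.77] [-0.93 -0.12  4.7 ] [-0.032  0.208  0.001]
contact tool xy mm [-34.1 -15.9]
```

Emit:
send_rows([
  {"dx":0.7,"dy":0,"dz":0,"roll":0},
  {"dx":0,"dy":0,"dz":0,"roll":0},
])

```text
time: 7.98
position: [506.7, 178.0, 133.5]
ee_rot: [[0.831, 0.556, -0.001], [0.556, -0.831, -0.0], [-0.001, -0.0, -1.0]]
ft_force: [-1.7, -0.9, 4.1]
gripper_width: 12.2
finger_force: 60.1
```

Emit:
send_rows([
  {"dx":0.7,"dy":0,"dz":0,"roll":0},
  {"dx":0,"dy":0,"dz":0,"roll":0},
])

```text
time: 8.15
position: [507.6, 178.5, 133.5]
ee_rot: [[0.831, 0.556, 0.0], [0.556, -0.831, 0.0], [0.0, 0.0, -1.0]]
ft_force: [-0.0, 0.6, -1.6]
gripper_width: 12.4
finger_force: 59.4
```

Emit:
send_rows([
  {"dx":-0.7,"dy":-0.7,"dz":0,"roll":0},
  {"dx":0,"dy":0,"dz":0,"roll":0},
])

```text
time: 8.32
position: [507.1, 179.0, 133.5]
ee_rot: [[0.831, 0.556, 0.001], [0.556, -0.831, 0.001], [0.001, 0.0, -1.0]]
ft_force: [1.6, 1.2, -1.7]
gripper_width: 12.0
finger_force: 59.4
```

Emit:
send_rows([
  {"dx":0,"dy":-0.7,"dz":0,"roll":0},
  {"dx":0,"dy":0,"dz":0,"roll":0},
])

```text
time: 8.48
position: [506.6, 179.5, 133.6]
ee_rot: [[0.831, 0.556, 0.001], [0.556, -0.831, 0.0], [0.001, 0.0, -1.0]]
ft_force: [2.7, 1.3, -1.3]
gripper_width: 12.6
finger_force: 59.4
```

Emit:
send_rows([
  {"dx":0.7,"dy":0.5,"dz":0,"roll":0},
  {"dx":0,"dy":0,"dz":1,"roll":0},
  {"dx":0,"dy":0,"dz":0,"roll":0},
])

```text
time: 8.73
position: [507.1, 179.3, 132.4]
ee_rot: [[0.831, 0.556, 0.0], [0.556, -0.831, 0.0], [0.0, -0.0, -1.0]]
ft_force: [2.1, 1.6, -1.9]
gripper_width: 12.4
finger_force: 59.4
```

Emit:
send_rows([
  {"dx":0,"dy":0,"dz":1,"roll":0},
  {"dx":0,"dy":0,"dz":0,"roll":0},
])

```text
time: 8.9
position: [507.1, 179.3, 131.5]
ee_rot: [[0.831, 0.556, 0.0], [0.556, -0.831, 0.0], [0.0, -0.0, -1.0]]
ft_force: [1.6, 2.5, -2.4]
gripper_width: 12.4
finger_force: 59.4
```

Emit:
send_rows([
  {"dx":0.3,"dy":0,"dz":1,"roll":0},
  {"dx":0,"dy":0,"dz":1.5,"roll":0},
  {"dx":0,"dy":0,"dz":1.5,"roll":0},
  {"dx":0,"dy":0,"dz":0,"roll":0},
])

```text
time: 9.23
position: [507.3, 179.4, 127.4]
ee_rot: [[0.831, 0.556, 0.0], [0.556, -0.831, 0.0], [0.0, 0.0, -1.0]]
ft_force: [2.2, 2.0, -2.5]
gripper_width: 12.4
finger_force: 59.3
```

```bash
python3 - <<'E'
from h import *
o=observe();print(o['position'].round(2),o['ft_force'].round(2),o['wrist_torque'].round(3))
E
```

```text
[507.32 179.41 127.38] [ 2.22  1.96 -2.47] [ 0.285 -0.497 -0.048]
```

Emit:
send_rows([
  {"dx":0.4,"dy":0,"dz":1.5,"roll":0},
  {"dx":0,"dy":0,"dz":2,"roll":0},
  {"dx":0,"dy":0,"dz":2,"roll":0},
  {"dx":0,"dy":0,"dz":1,"roll":0},
  {"dx":0,"dy":0,"dz":0,"roll":0},
])

```text
time: 9.65
position: [507.5, 179.5, 120.9]
ee_rot: [[0.831, 0.556, -0.0], [0.556, -0.831, -0.0], [-0.0, -0.0, -1.0]]
ft_force: [0.9, 0.3, 1.9]
gripper_width: 12.6
finger_force: 59.9
```

Emit:
send_rows([
  {"dx":0,"dy":0,"dz":1,"roll":0},
  {"dx":0,"dy":0,"dz":0,"roll":0},
])

```text
time: 9.82
position: [507.5, 179.6, 120.1]
ee_rot: [[0.831, 0.556, -0.0], [0.556, -0.831, -0.0], [-0.0, 0.0, -1.0]]
ft_force: [1.2, 0.8, 5.2]
gripper_width: 12.4
finger_force: 60.1
```

Emit:
send_rows([
  {"dx":0,"dy":0,"dz":1,"roll":0},
  {"dx":0,"dy":0,"dz":0,"roll":0},
])

```text
time: 9.98
position: [507.5, 179.6, 119.1]
ee_rot: [[0.831, 0.556, -0.0], [0.556, -0.831, -0.0], [-0.0, -0.0, -1.0]]
ft_force: [0.6, 0.1, 5.2]
gripper_width: 12.2
finger_force: 60.1
```

Emit:
send_rows([
  {"dx":0,"dy":0,"dz":1,"roll":0},
  {"dx":0,"dy":0,"dz":1,"roll":0},
  {"dx":0,"dy":0,"dz":0,"roll":0},
], force=110)

```text
time: 10.23
position: [507.5, 179.6, 117.1]
ee_rot: [[0.831, 0.556, -0.0], [0.556, -0.831, -0.0], [-0.0, 0.0, -1.0]]
ft_force: [0.4, -0.2, 5.7]
gripper_width: 11.2
finger_force: 111.6
```

Emit:
send_rows([
  {"dx":0,"dy":0,"dz":1,"roll":0},
  {"dx":0,"dy":0,"dz":0,"roll":0},
])

```text
time: 10.4
position: [507.5, 179.6, 116.2]
ee_rot: [[0.831, 0.556, -0.0], [0.556, -0.831, -0.0], [-0.0, 0.0, -1.0]]
ft_force: [-1.1, -0.3, 6.3]
gripper_width: 10.5
finger_force: 111.8
```

Emit:
send_rows([
  {"dx":0,"dy":0,"dz":1,"roll":0},
  {"dx":0,"dy":0,"dz":0,"roll":0},
])

```text
time: 10.57
position: [507.6, 179.6, 115.3]
ee_rot: [[0.831, 0.556, -0.0], [0.556, -0.831, -0.0], [-0.0, 0.0, -1.0]]
ft_force: [-0.8, -0.4, 7.0]
gripper_width: 11.0
finger_force: 111.9
```

Emit:
send_rows([
  {"dx":0,"dy":0,"dz":1,"roll":0},
  {"dx":0,"dy":0,"dz":0,"roll":0},
])

```text
time: 10.73
position: [507.6, 179.5, 114.3]
ee_rot: [[0.831, 0.556, -0.0], [0.556, -0.831, -0.0], [-0.0, 0.0, -1.0]]
ft_force: [-1.1, -1.2, 7.9]
gripper_width: 11.2
finger_force: 112.0
```

Emit:
send_rows([
  {"dx":0,"dy":0,"dz":0.7,"roll":0},
  {"dx":0,"dy":0,"dz":0,"roll":0},
])

```text
time: 10.9
position: [507.6, 179.6, 114.0]
ee_rot: [[0.831, 0.556, 0.0], [0.556, -0.831, -0.0], [-0.0, 0.0, -1.0]]
ft_force: [-1.7, -0.0, 11.1]
gripper_width: 11.3
finger_force: 112.7
```

Emit:
send_rows([
  {"dx":0,"dy":0,"dz":0.6,"roll":0},
  {"dx":0,"dy":0,"dz":0,"roll":0},
])

```text
time: 11.07
position: [507.7, 179.6, 113.9]
ee_rot: [[0.831, 0.556, 0.0], [0.556, -0.831, 0.0], [0.0, 0.0, -1.0]]
ft_force: [-3.9, -1.1, 17.4]
gripper_width: 10.7
finger_force: 113.6
```

Emit:
send_rows([
  {"dx":0,"dy":0,"dz":0.4,"roll":0},
  {"dx":0,"dy":0,"dz":0,"roll":0},
  {"dx":0,"dy":0,"dz":0,"roll":0},
  {"dx":0,"dy":0,"dz":0,"roll":0},
  {"dx":0,"dy":0,"dz":0,"roll":0},
  {"dx":0,"dy":0,"dz":0,"roll":0},
])

```text
time: 11.57
position: [507.7, 179.6, 113.8]
ee_rot: [[0.831, 0.556, 0.0], [0.556, -0.831, 0.0], [0.0, 0.0, -1.0]]
ft_force: [-4.4, -1.2, 20.4]
gripper_width: 10.9
finger_force: 114.1
```

```bash
python3 - <<'E'
from h import *
take('scene','scene9');b=cv2.imread('pics/scene9.png')[145:195,299:359]
cv2.imwrite('pics/c5.png',cv2.resize(b,(720,600),interpolation=cv2.INTER_CUBIC))
E
```

```text
(no output)
```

View pics/c5.png

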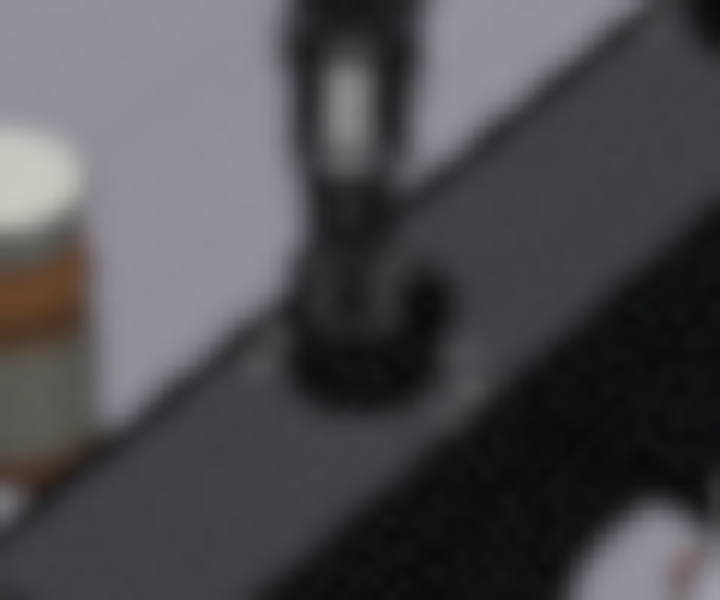

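The knob is down by the panel, with its skirt centred at crop (365,380) over the collar, and the gripper is still holding it at about 20 N on the stop.

```bash
python3 -c "
from station import close_job;print(close_job())"
```

```text
the job is handed in; nothing more can be done
None
```

The pointer knob is back on the bare shaft with its bore matched to the flat and pushed fully home; I handed in at about 11.6 s with the gripper still holding it at the valve's stop with about 20 N.

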